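# Fit the crank of the hand mill

## Robot

A 6-joint arm with a two-finger parallel gripper is mounted at the origin on a cart in front of the work surface, level with it; the furniture and walls round the work are solid. World frame = base frame: x ahead of the robot, y to its left, z up, the work surface at z = 0. Lengths are in mm, angles in rad, forces in N, time in s.
With the tool pointing down it reaches from about 400 to 925 mm from the base axis. Payload 12.5 kg.
Tool frame: the origin (TCP) lies at the very end of the fingers, on their centre line; the grasp point (between the pads) lies 19 mm behind it; z points along the fingers, y is the direction in which the jaws open and shut (so a half turn about z gives the same grasp; the last joint's range is limited). The gripper opens to 95 mm and grips with 3 to 60 N. Pads are 20 mm wide; open, the fingers measure 119 mm over their backs; the gripper's body (75 mm by 180 mm) begins 59 mm behind the grasp point.
Start: joints at [1.028, 0.491, 1.559, -0, 1.092, -0.106], TCP at [264.388, 566.344, 214.661] pointing down, gripper open.
Joint ranges: [-3.1, 3.1], [-0.84, 2.19], [0.05, 2.79], [-1.13, 4.28], [0.06, 2.93], [-2.69, 2.69]. Speed limits (rad/s): [2.22, 2.22, 2.79, 3.14, 3.14, 3.14].

## Interface

Orientations are given as [roll, pitch, yaw] about the fixed x, y, z axes, in that order (R = Rz(yaw) Ry(pitch) Rx(roll)).
In Python, from cell import env gives the robot as it stands. The module is installed in compiled form; this text tells all that it offers.
- The arm moves only by the tool arm_command, never from a script. Its argument "deltas" is a list that holds one entry, the list of rows, each a list of 5 numbers: the closure, from 0 (fully open) to 1 (shut), then the shift along the world's x, y, z as a fraction of full scale, then the turn about the world's z as a fraction of full scale. In form: [[[grip, dx, dy, dz, twist], ...]]. A call has 1 to 12 rows; each row shifts and turns the pose as measured when the row begins; what a row does not reach is not made up. Full scale, the value 1, is 100 mm for a shift and pi/4 rad for a turn. A row lasts 1/12 s, in which the tool goes at most 41.7 mm and 7.16 degrees, less where a joint would pass 70% of its speed; a pose out of reach is approached as far as the arm can. A call with a number of a shift or a turn outside -1 to 1 is refused whole. A call with a gripper value outside its range is refused whole. The fingers move at their own pace and stop on an object; the grip force is fixed at half the most. Time passes only in rows, so rows that do not move let the fingers close. It gives the time, the measured TCP pose, the force and the opening at its end, in the units of the state.
- env.state(): the state, without advancing time (a new reading comes with each control period).
- env.read_camera(name): name is "scene" or "top" or "wrist"; returns a dict with "frame" (420x560x3 uint8, red, green, blue), "fx", "fy", "cx", "cy" (pixels), "k1" (the pictures are not rectified: a ray, as slopes to the right and down, at radius r is drawn at 1 + k1 r^2 times it, then the intrinsics apply), "R" (3x3) and "t" (3): a world point X has camera coordinates R X + t; the wrist camera has in their place "tool_from_camera" (4x4, takes a point from camera to tool coordinates, whose origin is the TCP and whose axes are the flange's). Camera axes: x right, y down, z forward; pixel columns grow to the right and rows downward; lengths in mm; the calibration is good to about 2 mm. A picture is of the moment at which its call begins: read the wrist's pose just before it. There is no depth.
- env.job_done(): hands the job in, once; it reports no verdict.
The state is a dict: "t": time; "joints": joint angles; "qvel": joint speeds; "tau": joint torques, N m; "eef_pos": TCP position; "tcp_rot": TCP orientation; "ft_force": force on the tool from outside, world axes, zero at the start; "moment": the same for the moment, N m; "opening": opening from 0.0 (shut) to 1.0 (fully open).
Only numpy, scipy, OpenCV 4.12 (cv2) and the standard library are available. Lean on these libraries where they do the work, as an engineer would, in place of code of your own. Each camera call takes 0.05 s, during which the arm holds its last target.

## Task

Get the hand mill ready for grinding. First clear the yellow-capped spice jar off the mill's base: lift it over the rail of the wooden spice rack and stand it upright on the rack's floor beside the jar already there. Then take the crank, turn it until its inner teeth mesh with the toothed drive on the mill's sloping face, and push it fully home; do not topple the jar, and do not push the mug, the mustard bowl or the jar that stands in the rack out of place.

Things in the scene. Friction and masses are not known exactly. Their poses are not given: they have to be found in the camera images.
- jar_center (a point): centre (half-way up) of the spice jar with a yellow cap that must be moved: round, 42 mm across, 106 mm high, about 0.11 kg, standing on the mill's base plate in front of the sloping face. z: the jar's axis, up.
- crank_grip (a point): loose crank (0.2 kg): the middle of the red boss to hold it by, on the hub axis, 56 mm above the hub's open lower end (mouth). z: along the axis away from the mouth (up while it stands, mouth down, on the worktop); x: along the crank arm. The boss is a flat-sided block, 24 mm across y, 30 mm along x, from 33 to 75 mm above the mouth.
- crank: the crank; origin at the mouth, axes as crank_grip. Below the boss, a steel hub 56 mm across reaches from 0 to 34 mm above the mouth. The arm, 16 mm wide, 28 to 34 mm above the mouth, runs along +x to an upright wooden knob at x = 67 mm, 22 mm across, top 72 mm above the mouth.
- crank_mouth (a point): centre of the crank hub's open lower end, axes as crank_grip. The socket is 28 mm deep, 44 mm across, with 6 inward brass teeth every 60 degrees, one on the +x axis, each 5.5 mm wide, reaching in to a radius of 14 mm, from 4 to 28 mm above the mouth.
- drive_face (a point): the mill's toothed drive, at its root in the middle of the sloping face. z: its axis, out of the face, leaning 30 degrees from vertical to the mill's front; x: through one of its 6 brass teeth (every 60 degrees). Core 22 mm across with a nose 26 mm above the face; teeth 5.5 mm wide, out to a radius of 20 mm, 22 mm high along z (the last 4 mm narrowed).
- drive (a joint): angle of the drive about its axis (rad); it starts anywhere and turns stiffly (0.25 N m). The crank meshes only with its x axis over a gap between drive teeth: 30 degrees from drive_face's x, or any 60 degree step from there, within about 6 degrees. Unmeshed it stops about 18 mm short. Home: mouth on the face, axes in line.
- mill: fixed hand mill. Origin on the worktop; x to its back, z up. Base plate from x = -125 to 85 mm, 140 mm wide, 12 mm thick. Grey head, sloping face 100 x 100 mm centred at x = 0, z = 115 mm, its upper edge at x = 43 mm, z = 140 mm. Hopper behind at x = 86 mm, 68 mm across, 146 mm high. Nothing else is in the crank's sweep once the jar is gone.
- rack_floor (a point): centre of the inner floor of the fixed wooden spice rack, 10 mm above the worktop; x to its back, y along its length, z up. Inside it is 64 mm deep (x) and 190 mm long (y). Rails 6 mm thick in front and behind, their top 32 mm above the floor; end walls 8 mm thick, 34 mm above the floor.
- rack_jar_center (a point): bystander: centre (half-way up) of a red-capped spice jar, 47 mm across and 97 mm high, standing in the rack; there is room for one more jar beside it on one side at least. z up.
- mug_center (a point): bystander: centre of a white mug, 87 mm across without its handle (121 mm with), 96 mm high, standing on the worktop beyond the crank.
- bowl_center (a point): bystander: centre of a small glass bowl with mustard seed, 81 mm across, 36 mm high, on the worktop near the front edge.
- jar: the yellow-capped spice jar; origin at the centre of its underside.

How it is judged (in metres and radians):
On the way, in this order (a step that is already met when the one before it is completed fails the run):
1. the yellow-capped jar stands upright in the rack, released (x of jar_center in the frame of rack_floor between -0.02 and 0.02 m and y of jar_center in the frame of rack_floor between -0.084 and 0.084 m and z of jar_center in the frame of rack_floor between 0.048 and 0.058 m and angle between jar_center's own z axis and vertical below 0.1 rad and linear speed of jar below 0.03 m/s and contact force between jar and the fingers below 0.2 N), for 0.2 s.
2. the crank is meshed with the drive and fully home (distance between crank_mouth and drive_face below 0.004 m and angle between the z axis of crank_mouth and the z axis of drive_face, either way round below 0.08 rad), for 0.2 s.
At the end, for the whole second after the job is handed in: The yellow-capped jar stands upright (0.1 rad), at rest, on the rack's floor inside the rails; the crank is released, at rest and home: its mouth within 4 mm of the drive face's centre, axes within 0.08 rad; mug, bowl and rack jar stand upright (all of step 1 and all of step 2 and linear speed of crank below 0.02 m/s and angle between each of mug_center, bowl_center, rack_jar_center's own z axis and vertical below 0.2 rad); the robot touches nothing.
It fails at once if the yellow-capped jar is toppled (angle between jar_center's own z axis and vertical above 0.7 rad).
It fails at once if the mug or the bowl is pushed more than 30 mm (distance of any of mug_center, bowl_center from where it was at the start of the episode above 0.03 m).
It fails at once if the jar already in the rack is pushed more than 30 mm or toppled (distance of rack_jar_center from where it was at the start of the episode above 0.03 m).
It also fails if it takes over 58 s, if anything falls off the work surface, if the arm or the gripper's body presses on something with over 40 N, if the wrist force passes 120 N, or if a joint passes its speed limit or range.

## Working session

There is one attempt and no reset: what is moved stays moved. The work goes in short steps, Python scripts to look and compute and a tool call to move; the robot and the scene stay as the last step left them, time stands still between calls to the robot, and variables do not carry over. Pictures are saved under pics/ and viewed, and the job is handed in when it is done.

Besides the shell and the picture viewer there is one more tool, called after ">>>" by a JSON object that holds its "op" and its "data". arm_command: Moves the arm, as the interface text tells. Its arguments: {"type":"object","properties":{"deltas":{"type":"array","items":{"type":"array","items":{"type":"array","items":{"type":"number","minimum":-1,"maximum":1}}}}},"required":["deltas"]}

```bash
mkdir -p pics
cat > h.py <<'E'
import numpy as np,cv2,json
from cell import env
def snap(name,fn):
    s=env.state(); c=env.read_camera(name)
    cv2.imwrite('pics/'+fn+'.png',cv2.cvtColor(c['frame'],cv2.COLOR_RGB2BGR))
    d={k:np.array(v) for k,v in c.items()}
    d['eef']=np.array(s['eef_pos']);d['rot']=np.array(s['tcp_rot'])
    np.savez('pics/'+fn+'.npz',**d); return d
E
python3 - <<'E'
from h import *
for n in('scene','top','wrist'):
    d=snap(n,n+'0')
    print(n,{k:np.round(v,3).tolist() for k,v in d.items() if k!='frame'})
print(env.state())
E
```

```text
scene {'fx': 499.732, 'fy': 499.732, 'cx': 285.567, 'cy': 210.885, 'k1': 0.017, 'R': [[0.895, -0.445, 0.007], [-0.192, -0.4, -0.896], [0.402, 0.801, -0.444]], 't': [-450.975, 215.944, 887.151], 'eef': [264.275, 566.104, 214.054], 'rot': [-3.14, -0.0, 2.705]}
top {'fx': 504.789, 'fy': 504.789, 'cx': 285.672, 'cy': 222.015, 'k1': 0.062, 'R': [[-0.022, -1.0, -0.013], [-0.99, 0.024, -0.139], [0.14, 0.009, -0.99]], 't': [79.9, 539.141, 1370.613], 'eef': [264.266, 566.141, 214.082], 'rot': [-3.141, -0.0, 2.705]}
wrist {'fx': 358.343, 'fy': 358.343, 'cx': 280.126, 'cy': 211.131, 'k1': 0.005, 'tool_from_camera': [[0.0, -0.97, -0.241, 67.782], [1.0, 0.0, 0.0, -0.55], [-0.0, -0.241, 0.97, -170.689], [0.0, 0.0, 0.0, 1.0]], 'eef': [264.266, 566.138, 214.12], 'rot': [-3.141, -0.0, 2.705]}
{'t': 0.15, 'joints': array([ 1.02839494e+00,  4.91408257e-01,  1.55930562e+00,  1.25850033e-05,
        1.09164555e+00, -1.05594077e-01]), 'qvel': array([ 2.86987587e-04, -1.25705459e-03, -2.42297548e-03,  4.06948146e-05,
        8.35907414e-04, -5.13541844e-04]), 'tau': array([ 2.71143654e-03, -6.12890768e+01, -2.58280796e+01,  6.93304231e-02,
        4.72475449e-02, -9.53904987e-05]), 'eef_pos': array([264.29560977, 566.19139883, 214.20527382]), 'tcp_rot': array([-3.14083133e+00, -9.19172082e-05,  2.70477951e+00]), 'ft_force': array([-0.15677308, -0.01841156,  1.14514843]), 'moment': array([ 0.02887247,  0.01383592, -0.00733162]), 'opening': 1.0031892367465263}
```

View pics/scene0.png

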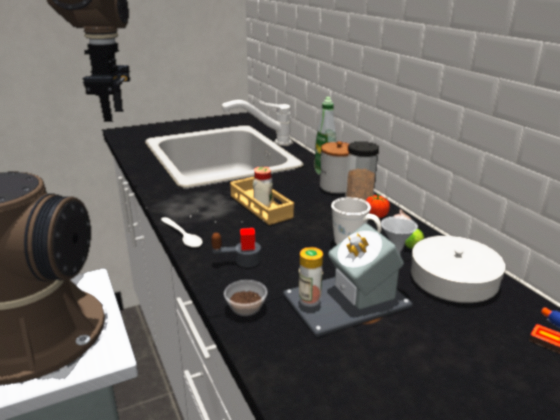

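View pics/top0.png

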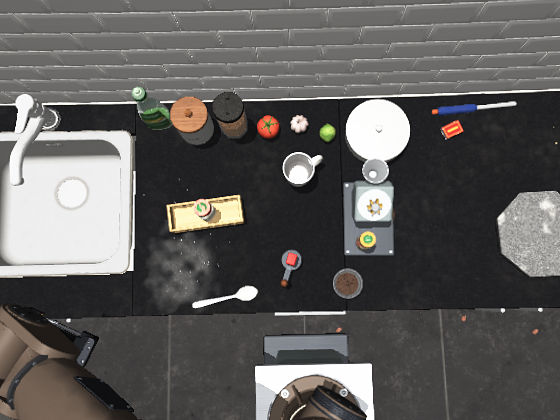

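View pics/wrist0.png

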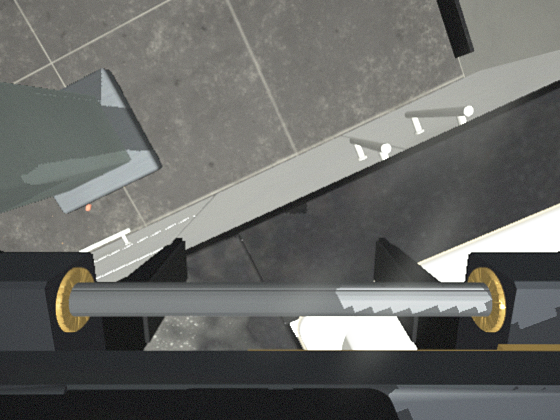

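```bash
cat >> h.py <<'E'
def load(fn): return dict(np.load('pics/'+fn+'.npz'))
def cam(d):
    if 'R' in d: R=d['R'];t=d['t']; return R.T, -R.T@t
    from scipy.spatial.transform import Rotation as Ro
    Rt=Ro.from_euler('xyz',d['rot']).as_matrix(); T=d['tool_from_camera']
    return Rt@T[:3,:3], Rt@T[:3,3]+d['eef']
def ray(d,u,v):
    K=np.array([[d['fx'],0,d['cx']],[0,d['fy'],d['cy']],[0,0,1.]])
    p=cv2.undistortPoints(np.array([[[u,v]]],float),K,np.array([float(d['k1']),0,0,0]))[0,0]
    A,o=cam(d); r=A@np.array([p[0],p[1],1]); return o,r
def atz(d,u,v,z):
    o,r=ray(d,u,v); return o+r*(z-o[2])/r[2]
def proj(d,X):
    A,o=cam(d); p=A.T@(np.array(X,float)-o); x,y=p[0]/p[2],p[1]/p[2]; s=1+float(d['k1'])*(x*x+y*y)
    return np.array([d['fx']*x*s+d['cx'],d['fy']*y*s+d['cy']])
def crop(fn,x0,y0,x1,y1,k,out):
    im=cv2.imread('pics/'+fn+'.png')[y0:y1,x0:x1]; cv2.imwrite('pics/'+out+'.png',cv2.resize(im,None,fx=k,fy=k,interpolation=cv2.INTER_CUBIC))
E
python3 - <<'E'
from h import *
crop('top0',270,140,410,310,3.5,'c1'); crop('top0',155,180,255,250,7,'c2')
crop('scene0',200,180,420,330,3.6,'c3')
E
```

```text
(no output)
```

View pics/c1.png

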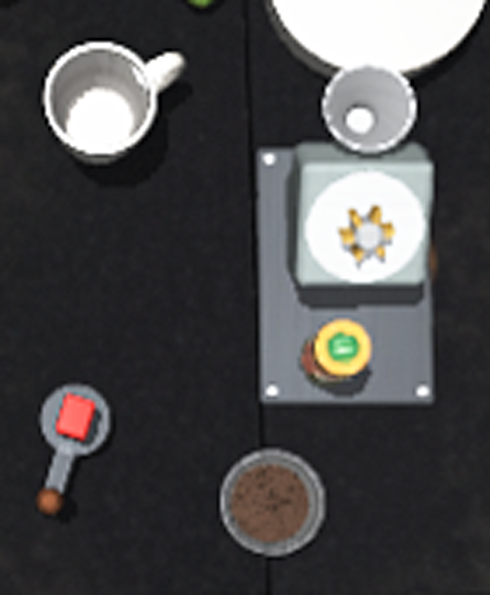

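View pics/c2.png

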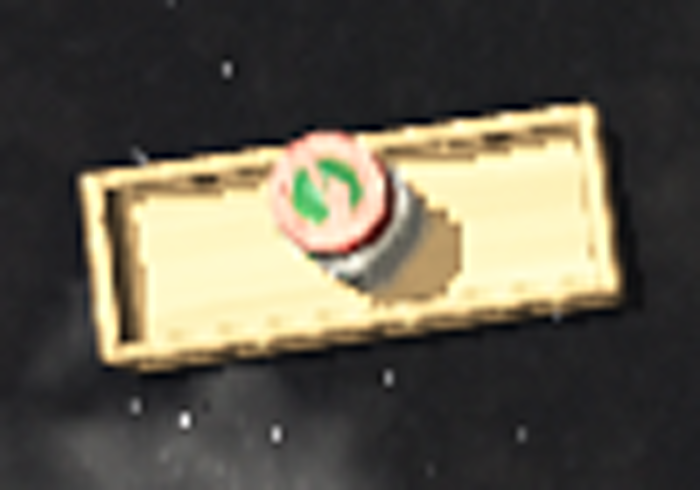

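View pics/c3.png

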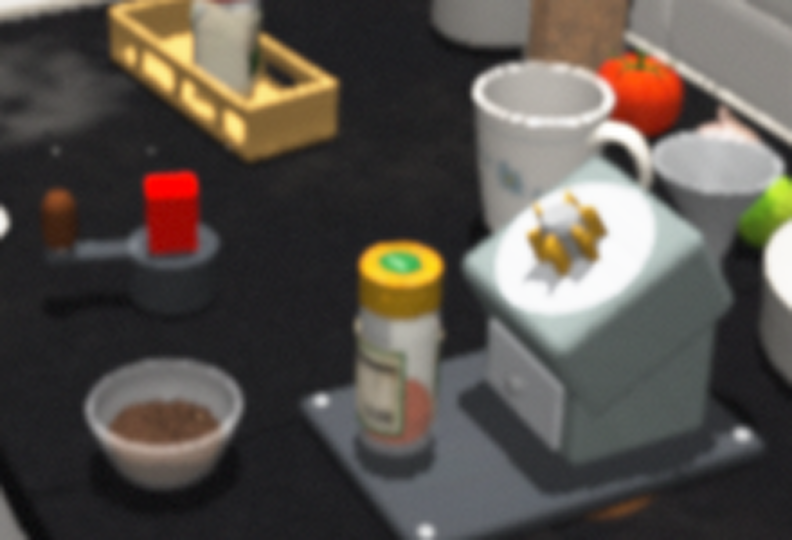

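Run:
```python
from h import *
d=load('top0')
def c1(x,y,z): return atz(d,270+x/3.5,140+y/3.5,z)
def c2(x,y,z): return atz(d,155+x/7,180+y/7,z)
P=lambda n,p:print(n,np.round(p,1))
hsv=cv2.cvtColor(d['frame'],cv2.COLOR_RGB2HSV)
m=((hsv[...,0]>18)&(hsv[...,0]<32)&(hsv[...,1]>170)&(hsv[...,2]>150)).astype(np.uint8);m[:,:340]=0;m[:225]=0;m[256:]=0
(c,r)=cv2.minEnclosingCircle(np.argwhere(m)[:,::-1].astype(np.float32));print(c,r);P('jar',atz(d,*c,116))
for nm,(x,y) in dict(bl=(262,402),br=(435,402),tl=(258,150)).items():P(nm,c1(x,y,12))
P('scr bl',c1(271,391,12));P('scr br',c1(422,390,12));P('scr tl',c1(268,159,12))
m=((hsv[...,0]<6)&(hsv[...,1]>180)&(hsv[...,2]>150)).astype(np.uint8);m[:,:270]=0;m[:,310:]=0;m[:245]=0;m[275:]=0
q=np.argwhere(m)[:,::-1].astype(np.float32);r=cv2.minAreaRect(q);print(len(q),r);P('boss',atz(d,*r[0],75))
P('knob',c1(50,501,72));P('hub',c1(76,420,34))
P('drive nose',c1(372,234,115+26*.866));P('face ctr',c1(364,227,115))
for nm,(x,y) in dict(tl=(82,175),tr=(594,105),br=(622,298),bl=(104,364)).items():P('rack '+nm,c2(x,y,43))
P('rackjar',c2(333,193,107)); P('mug',c1(97,102,96));P('bowl',c1(272,502,36))
P('face slope tl',c1(302,150,140))
```

```text
(0.0, 0.0) 0.0
jar [1163.5  836.5  116. ]
bl [447.4 -96.5  12. ]
br [ 444.4 -234.5   12. ]
tl [ 653.9 -101.2   12. ]
scr bl [ 456.  -104.1   12. ]
scr br [ 454.2 -224.6   12. ]
scr tl [ 646.2 -109.1   12. ]
14 ((292.855712890625, 261.1510009765625), (6.4719319343566895, 12.206555366516113), 55.00798034667969)
boss [429.   50.2  75. ]
knob [371.   74.5  72. ]
hub [434.9  53.1  34. ]
drive nose [ 560.9 -169.2  137.5]
face ctr [ 570.2 -167.3  115. ]
rack tl [596.1 398.6  43. ]
rack tr [619.7 194.1  43. ]
rack br [541.4 183.8  43. ]
rack bl [519.9 389.1  43. ]
rackjar [575.3 287.4 107. ]
mug [676.7  31.   96. ]
bowl [367.2 -98.7  36. ]
face slope tl [ 625.2 -119.9  140. ]
```

>>> {"op": "arm_command", "data": {"deltas": [[[0,0.25,-0.3,0,0.14],[0,0.25,-0.3,0,0.14],[0,0.25,-0.3,0,0.14],[0,0.25,-0.3,0,0.14],[0,0.2,-0.35,0,0],[0,0.2,-0.35,0,0],[0,0.1,-0.38,0,0],[0,0.1,-0.38,0,0],[0,0.1,-0.38,0,0],[0,0,-0.4,0,0],[0,0,-0.4,0,0],[0,0,-0.4,0,0]]]}}

```text
t: 1.15
eef_pos: [436.3, 130.0, 210.8]
tcp_rot: [-3.14, -0.002, -3.109]
ft_force: [1.6, -1.3, -0.7]
opening: 1.0
```

>>> {"op": "arm_command", "data": {"deltas": [[[0,0,-0.4,0.2,0],[0,0,-0.4,0.2,0],[0,0,-0.4,0,0],[0,0,-0.4,0,0],[0,0,-0.4,0,0],[0,0,-0.4,0,0],[0,0,-0.4,0,-0.04],[0,0,-0.1,0,0]]]}}

```text
t: 1.82
eef_pos: [432.4, -168.8, 249.2]
tcp_rot: [-3.137, -0.001, 3.139]
ft_force: [-0.0, 0.7, -0.5]
opening: 1.0
```

Run:
```python
from h import *
d=snap('wrist','w1');print(d['eef'],d['rot'])
```

```text
[ 432.44497713 -168.78978056  249.24671564] [-3.13735068e+00 -9.01491925e-04  3.13881961e+00]
```

View pics/w1.png

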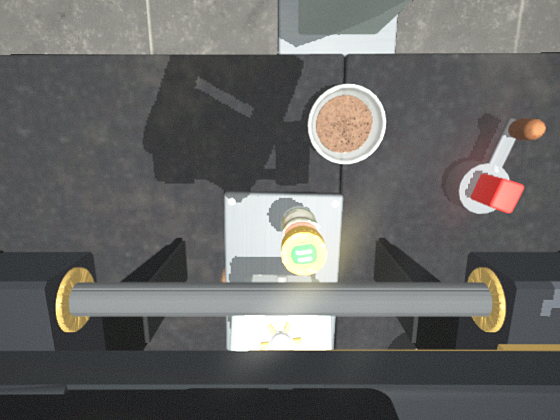

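Run:
```python
from h import *
d=load('w1');t=load('top0')
P=lambda n,p:print(n,np.round(p,1))
P('capw',atz(d,303,252,118));P('capt',atz(t,367.7,239.1,118))
P('base of jar w',atz(d,297,214,12))
P('boss',atz(d,498,194,75));P('knob',atz(d,534,129,72))
crop('w1',430,90,560,230,4,'c4');crop('w1',220,310,340,350,6,'c5')
# refine face frame: mill origin, yaw
for u,v in((226,194),(341,194)):P('basefront',atz(d,u,v,12))
```

```text
capw [ 477.1 -149.3  118. ]
capt [ 479.5 -146.3  118. ]
base of jar w [ 469.2 -150.3   12. ]
boss [433.2  42.9  75. ]
knob [371.5  69.4  72. ]
basefront [ 445.1 -232.8   12. ]
basefront [445.3 -99.5  12. ]
```

View pics/c4.png

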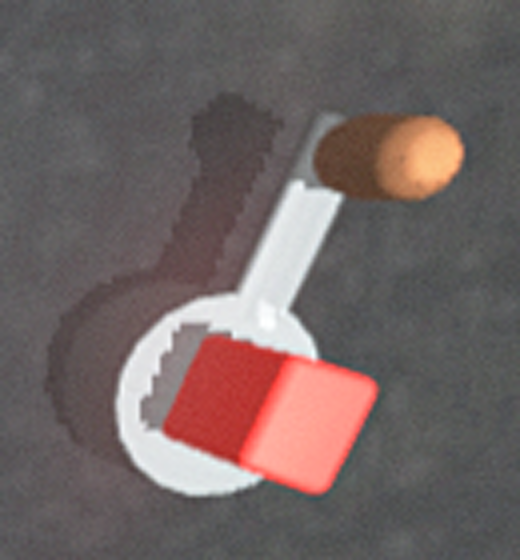

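View pics/c5.png

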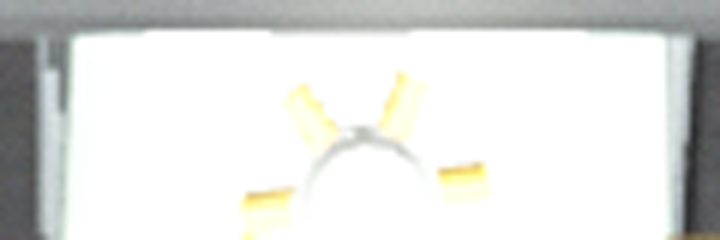

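>>> {"op": "arm_command", "data": {"deltas": [[[0,0.4,0.0,0,0],[0,0.4,0.0,0,0],[0,0.3,0,0,0],[0,0.0,0,0,0]]]}}

```text
t: 2.2
eef_pos: [544.3, -167.4, 248.6]
tcp_rot: [-3.139, -0.003, 3.134]
ft_force: [-0.4, -0.5, -1.3]
opening: 1.0
```

Run:
```python
from h import *
d=snap('wrist','w2');print(d['eef'],d['rot'])
print(proj(d,[570,-168,115]))
u,v=proj(d,[558,-168,135]).astype(int)
crop('w2',u-60,v-50,u+60,v+50,6,'c6')
```

```text
[ 544.33502417 -167.40743098  248.57564289] [-3.13937384 -0.00326999  3.13400568]
[280.25596119 231.3196194 ]
```

View pics/c6.png

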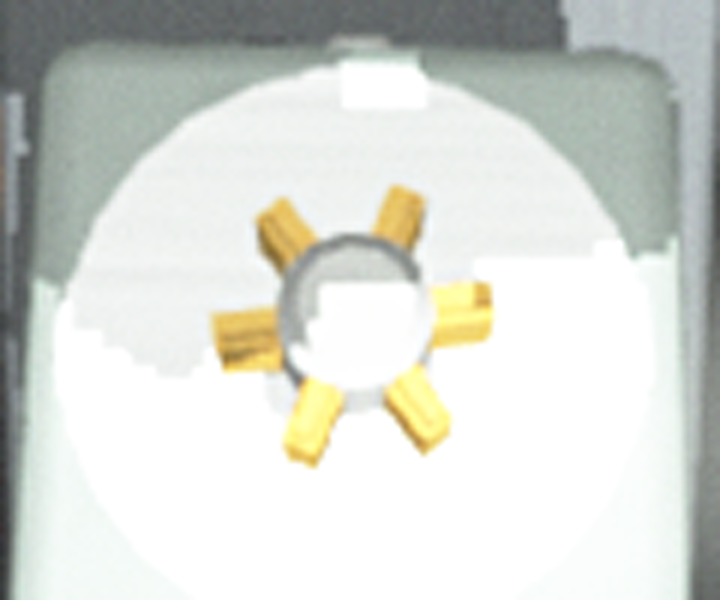

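View pics/w2.png

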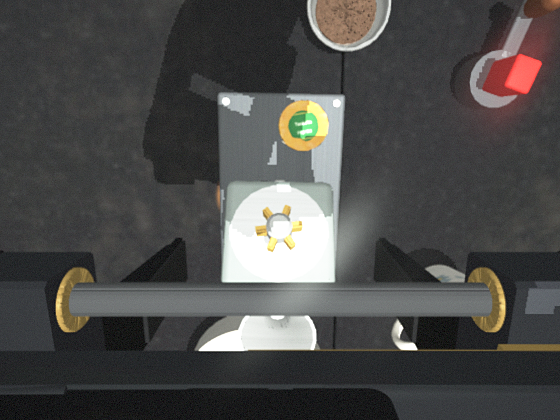

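Run:
```python
from h import *
d=load('w2')
yaw=-0.02*1
ex=np.array([np.cos(yaw),np.sin(yaw),0]);ey=np.array([-np.sin(yaw),np.cos(yaw),0])
s,c=.5,.8660254
n=-s*ex+c*np.array([0,0,1]);e1=c*ex+s*np.array([0,0,1])
u0,v0=proj(d,[558,-168,135]).astype(int)
O=np.array([570.5,-168,115])+n*20
Q=[]
for x,y in((247,340),(462,313),(402,215),(285,235),(314,425),(420,410)):
    o,r=ray(d,u0-60+x/6,v0-50+y/6); k=((O-o)@n)/(r@n); p=o+r*k-O; Q.append((p@e1,p@ey))
Q=np.array(Q); cc=Q.mean(0);print('centre off',cc)
a=np.degrees(np.arctan2(Q[:,1]-cc[1],Q[:,0]-cc[0]));print(a,np.hypot(*(Q-cc).T), (a+30)%60-30)
# nose disc centre h=26
o,r=ray(d,u0-60+348/6,v0-50+310/6);O2=O+6*n;k=((O2-o)@n)/(r@n);p=o+r*k-O2;print('nose',p@e1,p@ey)
P=lambda n,p:print(n,np.round(p,1))
P('cap',atz(d,303,125,118)); 
for q in((219,95),(344,95)):P('b',atz(d,*q,12))
```

```text
centre off [ 1.04316627 -0.9961167 ]
[ -79.6222522    95.77157344  157.62230905 -141.25070035  -20.48793236
   36.47783699] [15.17291476 14.93226355 16.86733161 15.9647418  15.52636065 15.26212001] [-19.6222522  -24.22842656 -22.37769095 -21.25070035 -20.48793236
 -23.52216301]
nose 0.8034886310589753 -1.9680990634759947
cap [ 478.4 -148.7  118. ]
b [ 446.7 -233.7   12. ]
b [447.7 -98.2  12. ]
```

>>> {"op": "arm_command", "data": {"deltas": [[[0,-0.33,0.1,0,0],[0,-0.33,0.09,0,0],[0,0,0,0,0],[0,0,0,-0.35,0],[0,0,0,-0.35,0],[0,0,0,-0.35,0],[0,0,0,0,0]]]}}

```text
t: 2.83
eef_pos: [468.7, -140.4, 141.4]
tcp_rot: [-3.14, -0.004, 3.141]
ft_force: [-0.5, 0.0, -0.8]
opening: 0.999
```

>>> {"op": "arm_command", "data": {"deltas": [[[0,0.095,-0.085,0,0],[0,0,0,0,0],[0,0,0,-0.25,0],[0,0,0,-0.25,0],[0,0,0,0,0],[0,0,0,0,0]]]}}

```text
t: 3.33
eef_pos: [482.3, -150.2, 99.1]
tcp_rot: [-3.136, 0.005, -3.141]
ft_force: [0.0, -0.1, 1.2]
opening: 1.003
```

>>> {"op": "arm_command", "data": {"deltas": [[[0,-0.035,0.01,-0.14,0],[0,0,0,0,0],[0.5,0,0,0,0],[1,0,0,0,0],[1,0,0,0,0],[1,0,0,0,0],[1,0,0,0,0],[1,0,0,0,0],[1,0,0,0,0],[1,0,0,0,0]]]}}

```text
t: 4.17
eef_pos: [483.5, -151.2, 95.9]
tcp_rot: [-3.13, 0.017, -3.14]
ft_force: [0.1, 0.8, -0.5]
opening: 0.497
```

>>> {"op": "arm_command", "data": {"deltas": [[[1,0,0,0,0],[1,0,0,0,0]]]}}

```text
t: 4.33
eef_pos: [483.4, -151.1, 95.8]
tcp_rot: [-3.131, 0.016, -3.14]
ft_force: [0.4, 0.2, 0.3]
opening: 0.429
```

Run:
```python
from h import *
print(env.state())
d=snap('scene','s1');crop('s1',240,120,440,320,3,'c7')
```

```text
{'t': 4.3333, 'joints': array([-0.43172617,  0.48599528,  1.98138147, -0.00524137,  0.65478378,
       -1.99963843]), 'qvel': array([-5.08184536e-05,  1.41615585e-03, -1.38096149e-03,  2.20089471e-04,
       -6.49079426e-04, -7.52375468e-04]), 'tau': array([ 6.12933584e-02, -5.15391397e+01, -1.65395522e+01, -7.37032096e-03,
        4.29137063e-02,  2.07885141e-04]), 'eef_pos': array([ 483.40844184, -151.10994083,   95.76294594]), 'tcp_rot': array([-3.13053827,  0.01630532, -3.14026025]), 'ft_force': array([0.36413792, 0.21810476, 0.26260733]), 'moment': array([ 0.07303216,  0.01797701, -0.02302287]), 'opening': 0.42895710288131744}
```

View pics/c7.png

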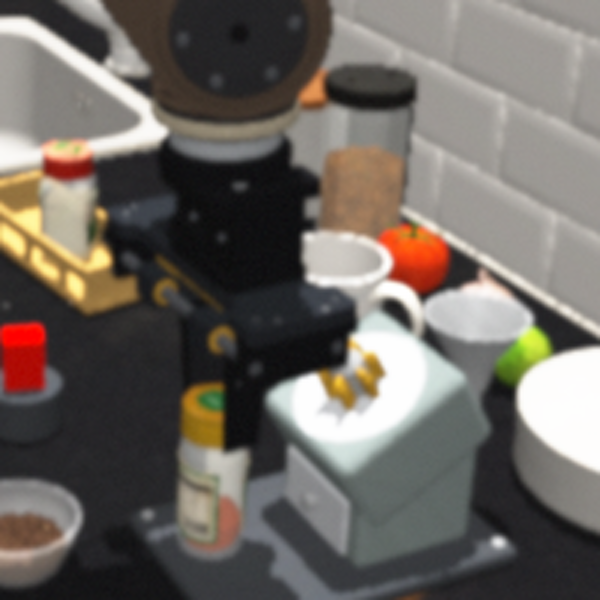

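>>> {"op": "arm_command", "data": {"deltas": [[[0.3,0,0,0,0],[0.3,0,0,0,0],[0.3,-0.05,0.02,-0.1,0],[0.3,0,0,0,0]]]}}

```text
t: 4.72
eef_pos: [478.4, -149.1, 85.6]
tcp_rot: [-3.13, 0.017, -3.14]
ft_force: [-0.1, 0.4, -0.5]
opening: 0.653
```

>>> {"op": "arm_command", "data": {"deltas": [[[1,0,0,0,0],[1,0,0,0,0],[1,0,0,0,0],[1,0,0,0,0],[1,0,0,0,0],[1,0,0,0.1,0],[1,0,0,0.2,0],[1,0,0,0.3,0],[1,0,0,0.3,0],[1,0,0,0.3,0],[1,0,0,0.3,0],[1,0,0,0,0]]]}}

```text
t: 5.72
eef_pos: [477.5, -148.7, 242.3]
tcp_rot: [-3.132, 0.013, -3.14]
ft_force: [-0.4, -0.9, -1.0]
opening: 0.428
```

Run:
```python
from h import *
d=snap('scene','s2');crop('s2',240,80,440,320,2.5,'c8');print(env.state()['eef_pos'],env.state()['tcp_rot'],env.state()['opening'],env.state()['ft_force'])
# rack points from initial scene view
d=load('scene0')
print(proj(d,[569.3,291.4,10]), proj(d,[575,287.4,107]),proj(d,[575,287.4,10]))
crop('scene0',220,160,300,225,9,'c9')
```

```text
[ 476.85738626 -148.43834493  240.00578466] [-3.13326345  0.01060414 -3.14053035] 0.42917801997481475 [-0.39099265 -0.04737323 -0.73089276]
[259.18257884 203.81360756] [261.18760295 170.37336988] [261.72498602 203.99655344]
```

View pics/c8.png

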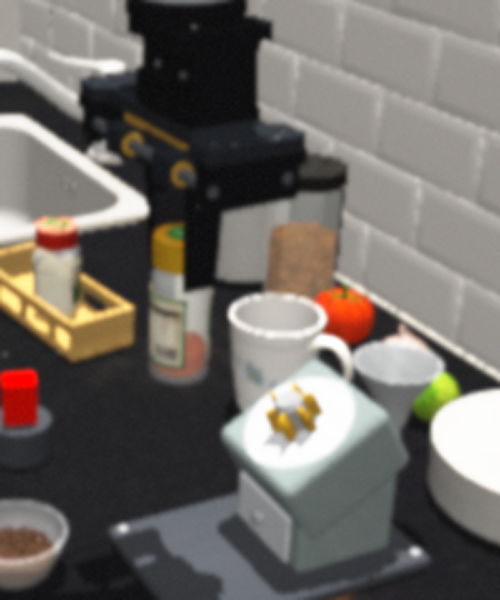

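View pics/c9.png

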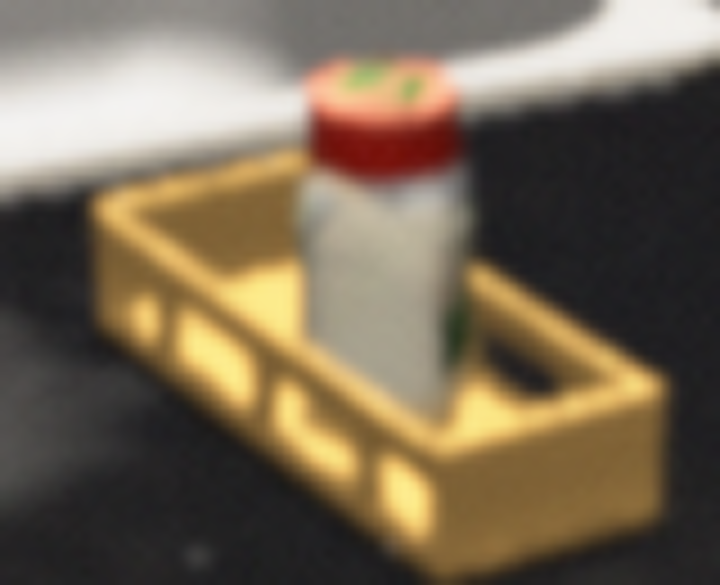

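>>> {"op": "arm_command", "data": {"deltas": [[[1,0,0.2,0,-0.14],[1,0.07,0.38,0,-0.14],[1,0.07,0.4,0,-0.14],[1,0.07,0.4,0,-0.14],[1,0.07,0.4,0,-0.14],[1,0.07,0.4,0,-0.14],[1,0.07,0.4,0,-0.14],[1,0.07,0.4,0,-0.14],[1,0.07,0.4,0,-0.14],[1,0.07,0.4,0,-0.14],[1,0.07,0.4,0,-0.14],[1,0.07,0.3,0,-0.14]]]}}

```text
t: 6.77
eef_pos: [545.3, 290.3, 226.6]
tcp_rot: [-3.119, 0.003, 1.815]
ft_force: [0.4, -1.0, -1.1]
opening: 0.43
```

>>> {"op": "arm_command", "data": {"deltas": [[[1,0.09,0.28,0,-0.08],[1,0.07,0.25,0,-0.08],[1,0,0,0,0],[1,0,0,0,0]]]}}

```text
t: 7.1
eef_pos: [559.6, 352.3, 218.1]
tcp_rot: [-3.111, 0.006, 1.681]
ft_force: [-0.7, 0.0, -1.0]
opening: 0.432
```

Run:
```python
from h import *
d=snap('wrist','w3');print(d['eef'],d['rot']);snap('top','t3');snap('scene','s3')
crop('t3',120,150,280,280,5,'c10')
```

```text
[559.64871165 352.33635867 218.12461324] [-3.11088231  0.00560892  1.68119536]
```

View pics/w3.png

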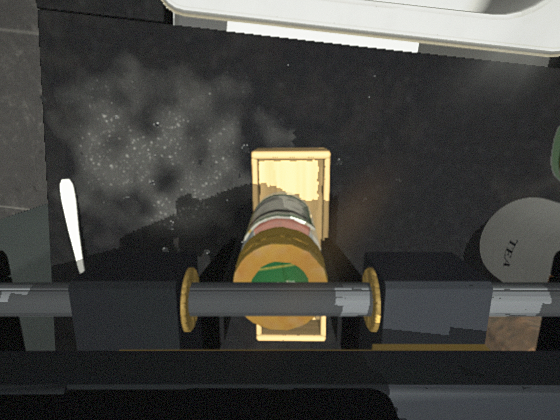

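View pics/c10.png

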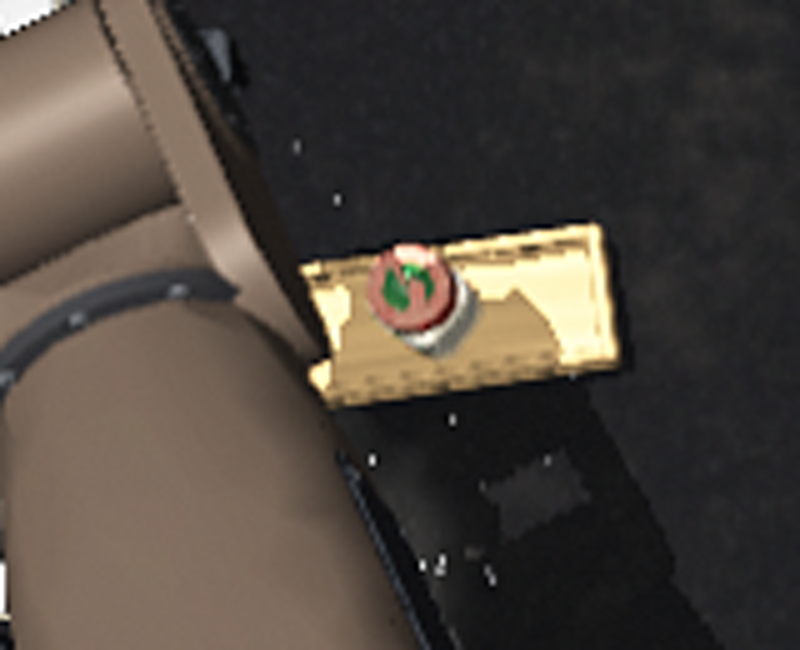

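Run:
```python
from h import *
d=load('w3')
for p in((251,150),(330,150)):print(np.round(atz(d,*p,44),1))
c=np.array([569.3,291.4]);ex=np.array([.9934,.1147]);ey=np.array([-.1147,.9934])
for p in((251,150),(330,150)):
    q=atz(d,*p,44)[:2]-c;print(q@ex,q@ey)
q=d['eef'][:2]-c;print('tcp',q@ex,q@ey)
from scipy.spatial.transform import Rotation as Ro
print(Ro.from_euler('xyz',d['rot']).as_matrix()[:,2])
```

```text
[521.7 388.8  44. ]
[596.3 397.3  44. ]
-36.0761840410093 102.23191185497451
38.92033653185448 102.07145342851595
tcp -2.598189504490901 61.641181477637794
[-0.02990092 -0.0089551  -0.99951275]
```

>>> {"op": "arm_command", "data": {"deltas": [[[1,0.06,0,0,0],[1,0,0,-0.2,0],[1,0,0,-0.3,0],[1,0,0,-0.3,0],[1,0,0,-0.2,0],[1,0,0,0,0],[1,0,0,0,0]]]}}

```text
t: 7.83
eef_pos: [570.0, 344.2, 119.8]
tcp_rot: [-3.119, 0.004, 1.675]
ft_force: [0.5, 0.3, 0.2]
opening: 0.428
```

>>> {"op": "arm_command", "data": {"deltas": [[[1,-0.045,0.03,0,0],[1,0,0,0,0],[1,0,0,-0.15,0],[1,0,0,-0.1,0],[1,0,0,0,0],[1,0,0,0,0]]]}}

```text
t: 8.33
eef_pos: [568.2, 347.7, 102.0]
tcp_rot: [-3.129, -0.0, 1.674]
ft_force: [-0.4, -0.1, -0.1]
opening: 0.427
```

>>> {"op": "arm_command", "data": {"deltas": [[[1,-0.02,0,-0.1,0],[1,0,0,0,0],[1,0,0,-0.05,0],[1,0,0,0,0]]]}}

```text
t: 8.67
eef_pos: [566.6, 348.1, 87.7]
tcp_rot: [-3.131, -0.001, 1.675]
ft_force: [0.6, 0.2, -0.8]
opening: 0.431
```

>>> {"op": "arm_command", "data": {"deltas": [[[1,0,0,-0.04,0],[1,0,0,0,0],[1,0,0,0,0]]]}}

```text
t: 8.92
eef_pos: [567.5, 348.8, 84.5]
tcp_rot: [-3.134, -0.002, 1.675]
ft_force: [-0.1, -0.3, -0.5]
opening: 0.425
```

>>> {"op": "arm_command", "data": {"deltas": [[[1,0,0,-0.01,0],[0.5,0,0,0,0],[0.4,0,0,0,0],[0.3,0,0,0,0],[0.2,0,0,0,0],[0.2,0,0,0,0],[0.2,0,0,0,0],[0.2,0,0,0,0]]]}}

```text
t: 9.58
eef_pos: [567.7, 348.9, 83.7]
tcp_rot: [-3.134, -0.002, 1.675]
ft_force: [0.4, -0.5, -0.1]
opening: 0.792
```

Run:
```python
from h import *
d=snap('scene','s4');crop('s4',180,60,380,260,3,'c11');s=env.state();print(s['eef_pos'],s['opening'])
```

```text
[567.66867589 348.90865748  83.67794048] 0.7954085097344279
```

View pics/c11.png

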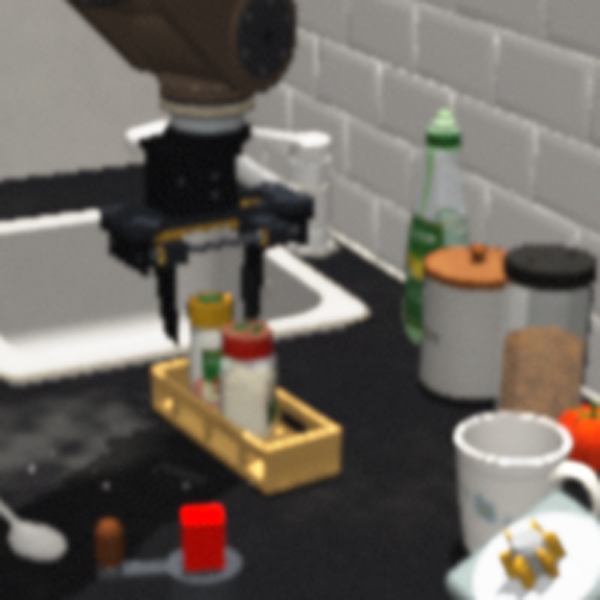

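>>> {"op": "arm_command", "data": {"deltas": [[[0,0,0,0.2,0],[0,0,0,0.35,0],[0,0,0,0.4,0],[0,0,0,0.3,0],[0,-0.15,-0.3,0.1,0.15],[0,-0.15,-0.35,0.1,0.15],[0,-0.15,-0.38,0,0.15],[0,-0.15,-0.38,0,0.15],[0,-0.15,-0.38,0,0.15],[0,-0.15,-0.38,0,0.15],[0,-0.15,-0.35,0,0.15],[0,-0.1,-0.3,0,0.15]]]}}

```text
t: 10.63
eef_pos: [448.8, 68.6, 233.5]
tcp_rot: [-3.135, 0.003, 2.64]
ft_force: [0.5, 0.1, 0.3]
opening: 0.999
```

>>> {"op": "arm_command", "data": {"deltas": [[[0,-0.08,-0.1,0,0.12],[0,0,0,0,0]]]}}

```text
t: 10.8
eef_pos: [438.4, 54.2, 234.1]
tcp_rot: [-3.135, 0.004, 2.741]
ft_force: [0.5, 0.1, 0.2]
opening: 1.004
```

Run:
```python
from h import *
d=snap('wrist','w5');print(d['eef'],d['rot']);snap('top','t5');crop('t5',120,150,280,280,5,'c12')
```

```text
[438.37296022  54.23930698 234.09587399] [-3.13498317  0.00409762  2.74132906]
```

View pics/w5.png

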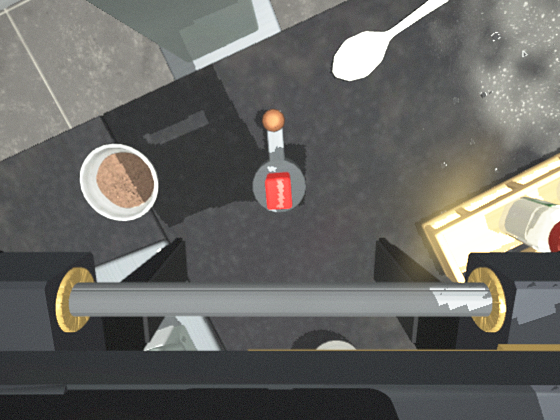

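View pics/c12.png

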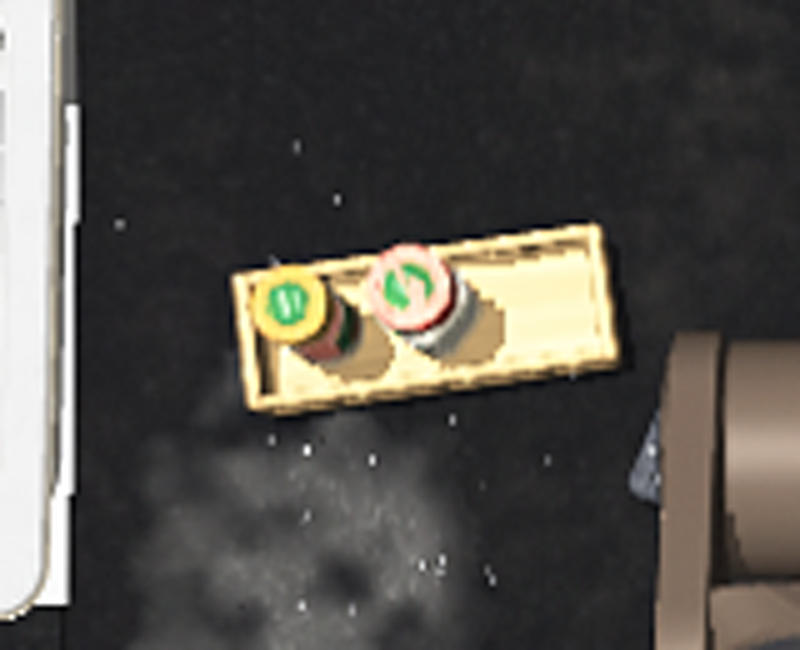

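Jar is standing in the rack. Now the crank: red boss top about (279,190–200), knob (273,120).

Run:
```python
from h import *
d=load('w5');crop('w5',230,95,330,225,5,'c13')
hsv=cv2.cvtColor(d['frame'],cv2.COLOR_RGB2HSV)
t=load('t5');
for n,p,z in(('jarcap',(120+290/5,150+301/5),116),('rackjar',(120+411/5,150+288/5),107)):
    print(n,atz(t,*p,z))
```

```text
jarcap [568.23363673 350.62857555 116.        ]
rackjar [575.26336984 288.36134356 107.        ]
```

View pics/c13.png

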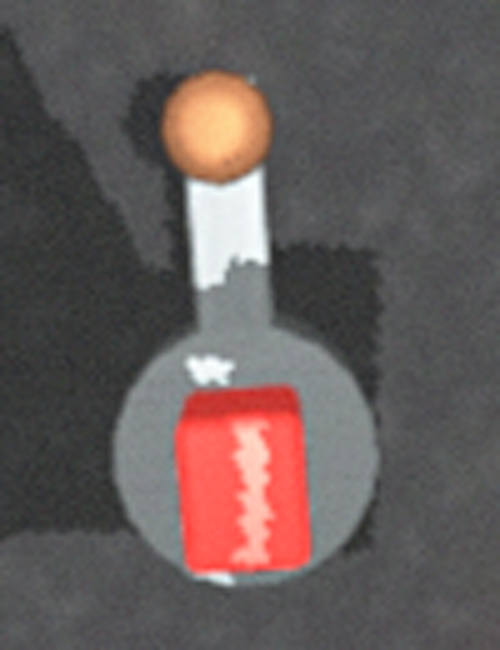

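Run:
```python
from h import *
d=load('w5')
f=lambda x,y,z:atz(d,230+x/5,95+y/5,z)
b=f(245,493,75);h=f(245,452,34);k=f(218,127,70)
print(b,h,k)
v=k-h;print('yaw crank',np.degrees(np.arctan2(v[1],v[0])),np.hypot(*v[:2]))
e=f(188,572,75)-f(178,425,75);e2=f(312,565,75)-f(303,412,75)
print('side dir',np.degrees(np.arctan2(-e[1],-e[0])),np.degrees(np.arctan2(-e2[1],-e2[0])), 'tool yaw',np.degrees(d['rot'][2]))
c=(b[:2]+h[:2])/2;print('tgt',c,'delta',c-d['eef'][:2])
```

```text
[435.43823887  52.76049599  75.        ] [434.83674554  52.60260361  34.        ] [372.32785662  74.15120054  70.        ]
yaw crank 160.97946686282268 66.11885678935865
side dir 160.3650846030941 160.82720787097585 tool yaw 157.0665855789974
tgt [435.13749221  52.6815498 ] delta [-3.23546801 -1.55775719]
```

>>> {"op": "arm_command", "data": {"deltas": [[[0,-0.03,-0.015,0,0.083],[0,0,0,0,0],[0,0,0,-0.3,0],[0,0,0,-0.35,0],[0,0,0,-0.35,0],[0,0,0,-0.2,0],[0,0,0,0,0],[0,0,0,0,0]]]}}

```text
t: 11.57
eef_pos: [442.9, 61.2, 111.0]
tcp_rot: [-3.14, 0.012, 2.778]
ft_force: [-0.5, 0.3, 0.8]
opening: 1.005
```

>>> {"op": "arm_command", "data": {"deltas": [[[0,-0.085,-0.09,0,0.04],[0,0,0,0,0],[0,0,0,-0.2,0],[0,0,0,-0.2,0],[0,0,0,0,0],[0,0,0,0,0]]]}}

```text
t: 12.07
eef_pos: [440.8, 54.8, 76.5]
tcp_rot: [3.14, 0.023, 2.801]
ft_force: [-0.4, -0.7, 0.8]
opening: 0.997
```

>>> {"op": "arm_command", "data": {"deltas": [[[0,-0.06,-0.02,-0.05,0],[0,-0.02,0,-0.1,0],[0,0,0,-0.1,0],[0,0,0,-0.05,0],[0,0,0,0,0]]]}}

```text
t: 12.48
eef_pos: [434.7, 53.2, 50.5]
tcp_rot: [3.137, 0.031, 2.798]
ft_force: [-0.4, -0.5, -0.1]
opening: 1.0
```

>>> {"op": "arm_command", "data": {"deltas": [[[0,0,0,-0.09,0.01],[0,0,0,0,0],[0.6,0,0,0,0],[0.6,0,0,0,0],[0.6,0,0,0,0]]]}}

```text
t: 12.9
eef_pos: [435.7, 53.3, 44.3]
tcp_rot: [3.136, 0.034, 2.804]
ft_force: [0.2, 0.3, 0.2]
opening: 0.845
```

>>> {"op": "arm_command", "data": {"deltas": [[[1,0,0,0,0],[1,0,0,0,0],[1,0,0,0,0],[1,0,0,0,0],[1,0,0,0,0],[1,0,0,0,0],[1,0,0,0,0],[1,0,0,0,0],[1,0,0,0,0],[1,0,0,0,0]]]}}

```text
t: 13.73
eef_pos: [436.1, 53.3, 45.5]
tcp_rot: [3.135, 0.036, 2.804]
ft_force: [-0.2, -0.0, 0.9]
opening: 0.247
```

>>> {"op": "arm_command", "data": {"deltas": [[[1,0,0,0.2,0],[1,0,0,0.35,0],[1,0,0,0.35,0],[1,0,0,0.35,0],[1,0.1,-0.2,0.2,0.1],[1,0.15,-0.35,0,0.1],[1,0.15,-0.38,0,0.1],[1,0.15,-0.38,0,0.1],[1,0.1,-0.35,0,0],[1,0,-0.1,0,0],[1,0,0,0,0],[1,0,0,0,0]]]}}

```text
t: 14.73
eef_pos: [499.2, -130.7, 197.2]
tcp_rot: [3.14, 0.033, 3.137]
ft_force: [-0.5, 0.4, -0.5]
opening: 0.251
```

Run:
```python
from h import *
snap('scene','s6');crop('s6',200,80,440,320,2.5,'c14')
d=snap('wrist','w6');print(d['eef'],d['rot'])
```

```text
[ 499.08928055 -130.22428006  197.21631288] [3.14010984 0.03245794 3.13731806]
```

View pics/c14.png

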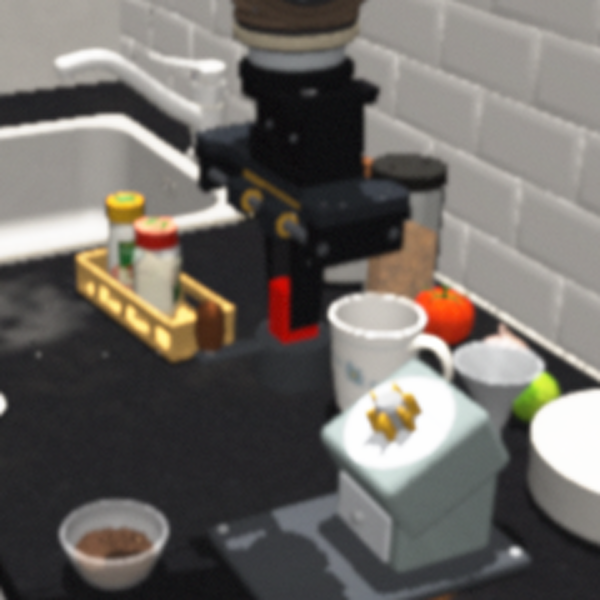

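View pics/w6.png

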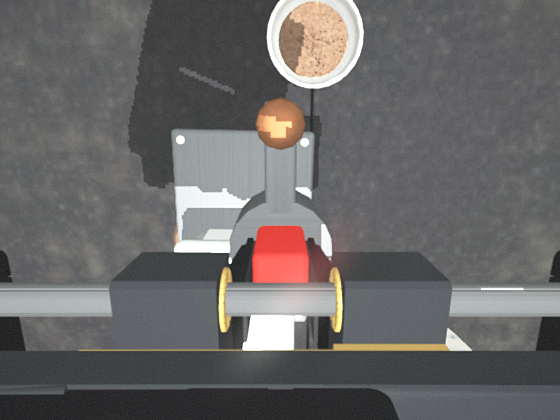

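>>> {"op": "arm_command", "data": {"deltas": [[[1,0,0.03,0.15,0],[1,0.2,0.03,0.05,-0.02],[1,0.3,0,0,0],[1,0.3,0,0,0],[1,0.1,0,0,0],[1,0,0,0,0],[1,0,0,0,0]]]}}

```text
t: 15.42
eef_pos: [589.6, -112.5, 218.4]
tcp_rot: [3.138, 0.029, 3.131]
ft_force: [0.3, -0.5, -1.1]
opening: 0.247
```

>>> {"op": "arm_command", "data": {"deltas": [[[1,0.03,-0.12,0,0],[1,0,0,0,0],[1,0,0,-0.12,0],[1,0,0,-0.1,0],[1,0,0,0,0]]]}}

```text
t: 15.83
eef_pos: [589.3, -123.4, 196.3]
tcp_rot: [3.138, 0.028, 3.132]
ft_force: [0.9, 0.5, -1.7]
opening: 0.254
```

Run:
```python
from h import *
snap('scene','s7');crop('s7',220,80,440,300,2.7,'c15');s=env.state();print(s['eef_pos'],s['tcp_rot'])
```

```text
[ 589.50097761 -123.50624553  197.09662603] [3.13786509 0.02876763 3.13204873]
```

View pics/c15.png

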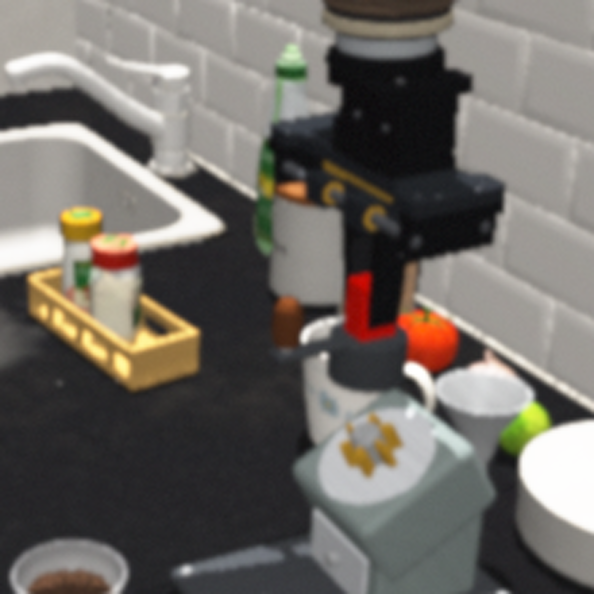

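>>> {"op": "arm_command", "data": {"deltas": [[[1,0.03,0,-0.05,0],[1,0,0,-0.04,0],[1,0,0,-0.03,0],[1,0,0,0,0]]]}}

```text
t: 16.22
eef_pos: [592.8, -123.7, 185.2]
tcp_rot: [3.138, 0.03, 3.132]
ft_force: [0.2, 0.0, -1.7]
opening: 0.251
```

>>> {"op": "arm_command", "data": {"deltas": [[[1,0,0,-0.04,0],[1,0,0,0,0]]]}}

```text
t: 16.38
eef_pos: [593.5, -123.8, 184.6]
tcp_rot: [3.139, 0.034, 3.132]
ft_force: [0.2, 0.5, -2.2]
opening: 0.25
```

>>> {"op": "arm_command", "data": {"deltas": [[[1,0,0,-0.06,0],[1,0,0,-0.03,0]]]}}

```text
t: 16.55
eef_pos: [594.7, -123.9, 182.0]
tcp_rot: [3.142, 0.041, 3.132]
ft_force: [-10.9, 2.9, 22.3]
opening: 0.251
```

>>> {"op": "arm_command", "data": {"deltas": [[[1,-0.05,0,-0.03,0],[1,-0.05,0,-0.03,0],[1,0,0,0,0]]]}}

```text
t: 16.8
eef_pos: [588.6, -124.2, 181.2]
tcp_rot: [-3.138, 0.056, 3.133]
ft_force: [0.2, 0.4, -1.7]
opening: 0.248
```

>>> {"op": "arm_command", "data": {"deltas": [[[1,-0.05,0,-0.06,0],[1,-0.05,0,-0.06,0],[1,0,0,0,0]]]}}

```text
t: 17.05
eef_pos: [580.8, -124.1, 173.8]
tcp_rot: [-3.136, 0.066, 3.133]
ft_force: [-0.1, 0.7, -1.7]
opening: 0.253
```

Run:
```python
from h import *
snap('scene','s8');crop('s8',220,80,440,300,2.7,'c16');s=env.state();print(s['eef_pos'],s['tcp_rot'],s['ft_force'])
```

```text
[ 581.05872591 -124.18811999  173.90482905] [-3.13611083  0.06594773  3.13320204] [-1.54095554  0.44063152  0.73533409]
```

View pics/c16.png

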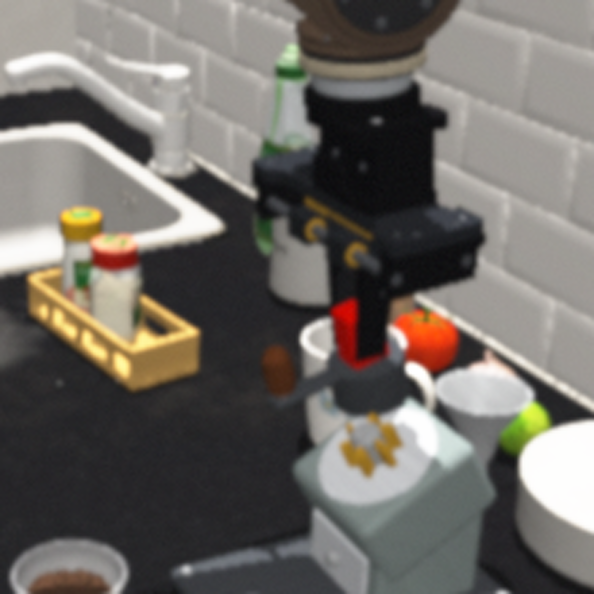

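>>> {"op": "arm_command", "data": {"deltas": [[[1,-0.05,0,-0.06,0],[1,-0.05,0,-0.06,0],[1,0,0,0,0]]]}}

```text
t: 17.35
eef_pos: [572.3, -124.1, 164.7]
tcp_rot: [-3.135, 0.072, 3.134]
ft_force: [-0.3, 0.6, -1.0]
opening: 0.246
```

Run:
```python
from h import *
snap('scene','s9');crop('s9',220,80,440,300,2.7,'c17');s=env.state();print(s['eef_pos'],s['tcp_rot'],s['ft_force'])
```

```text
[ 572.54655371 -124.12451362  164.78355786] [-3.13485999  0.07177659  3.13371591] [-1.01001383  0.16584409  1.3821712 ]
```

View pics/c17.png

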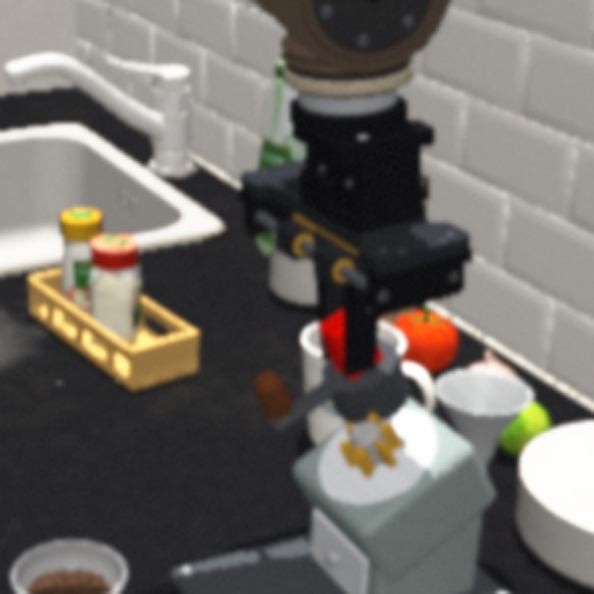

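>>> {"op": "arm_command", "data": {"deltas": [[[1,-0.05,0,-0.05,0],[1,0,0,-0.05,0],[1,0.01,0,-0.04,0]]]}}

```text
t: 17.65
eef_pos: [569.3, -123.9, 157.5]
tcp_rot: [-3.133, 0.078, 3.135]
ft_force: [-31.0, 8.2, 66.8]
opening: 0.25
```

Run:
```python
from h import *
snap('scene','s10');crop('s10',280,160,420,270,5,'c18');s=env.state();print(s['eef_pos'],s['tcp_rot'],s['ft_force'])
snap('wrist','w10')
```

```text
[ 569.26005006 -123.99438261  157.61174464] [-3.13275452  0.07796526  3.13492928] [-21.06124644   5.72051332  44.57433284]
```

View pics/c18.png

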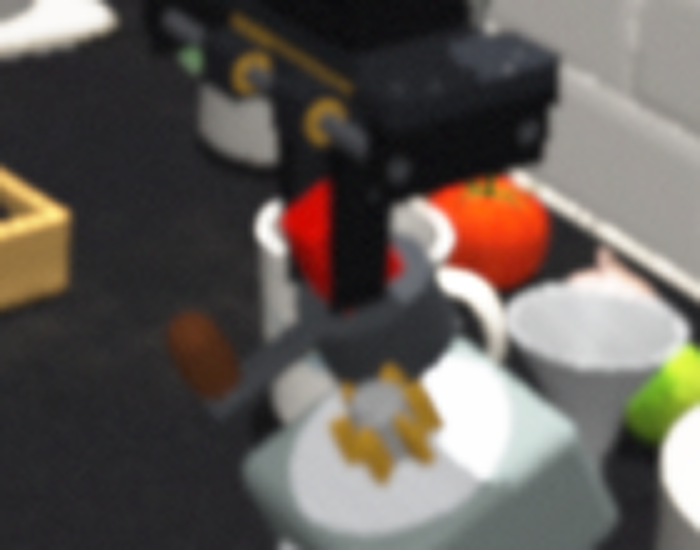

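View pics/w10.png

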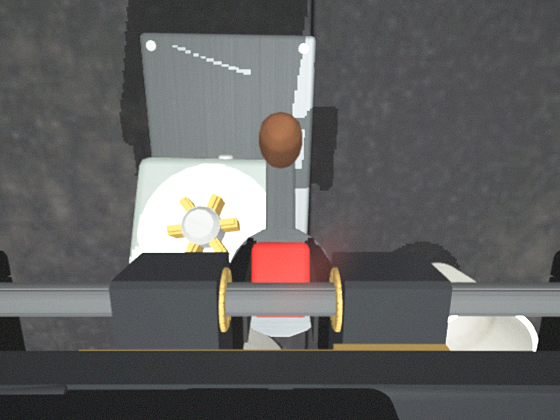

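Run:
```python
from h import *
crop('w10',130,95,340,255,3.8,'c19')
A,o=cam(load('w10'));print(o)
```

```text
[ 488.2544688  -122.28240768  322.53072221]
```

View pics/c19.png

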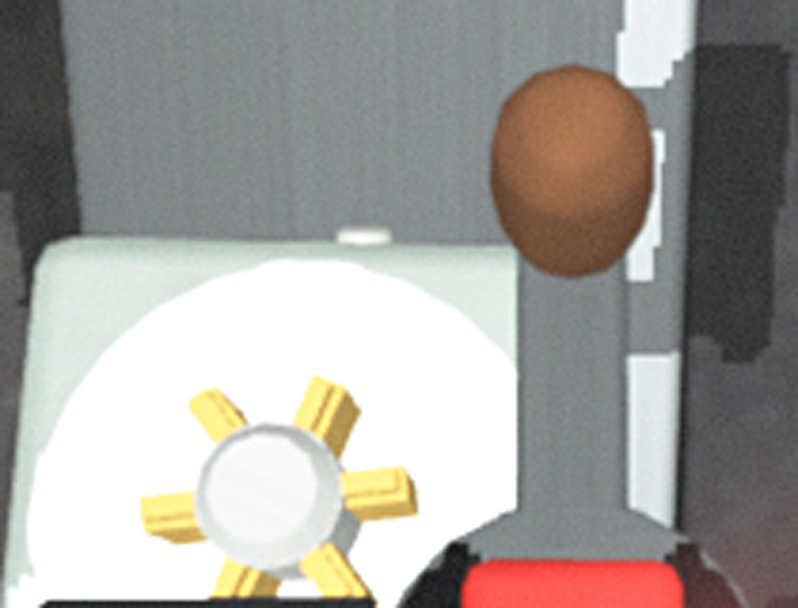

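```bash
cat >> h.py <<'E'
YAW=-0.02
ex=np.array([np.cos(YAW),np.sin(YAW),0]);ey=np.array([-np.sin(YAW),np.cos(YAW),0])
zz=np.array([0,0,1.]);n=-.5*ex+.8660254*zz;e1=.8660254*ex+.5*zz
F0=np.array([570.5,-168,115.])
def face(d,u,v,h):
    O=F0+n*h;o,r=ray(d,u,v);k=((O-o)@n)/(r@n);p=o+r*k-F0;return np.array([p@e1,p@ey])
E
python3 - <<'E'
from h import *
d=load('w10');g=lambda x,y,h:np.round(face(d,130+x/3.8,95+y/3.8,h),1)
print('nose',g(265,495,26))
print('teeth',g(172,517,20),g(382,493,20),g(330,410,20),g(217,412,20))
print('arm mid',g(573,450,34),g(573,330,34))
print('boss edge',g(574,562,75),'with 69',g(574,562,70))
print('knob top-edge',g(572,65,65),'knob ctr',g(572,150,72), 'knob low edge',g(572,277,34))
print('hub edge near arm',g(490,527,34),g(655,527,34))
E
```

```text
nose [ 0.4 -1. ]
teeth [  3. -16.] [-1.1 15.1] [-13.7   6.7] [-13.2 -10.4]
arm mid [-5.3 43.7] [-22.8  43.4]
boss edge [15.1 44.1] with 69 [14.5 44. ]
knob top-edge [-47.9  42.9] knob ctr [-33.6  43.1] knob low edge [-30.7  43.1]
hub edge near arm [ 5.7 32.3] [ 5.4 55.2]
```

>>> {"op": "arm_command", "data": {"deltas": [[[1,-0.05,0,0.09,0],[1,-0.1,0,0.17,0],[1,-0.1,0,0.17,0],[1,0,0,0,0.06],[1,0,-0.1,0,0.055],[1,0,-0.15,0,0],[1,-0.1,-0.15,-0.05,0],[1,-0.1,-0.07,-0.05,0],[1,0,0,0,0]]]}}

```text
t: 18.5
eef_pos: [520.6, -171.8, 189.9]
tcp_rot: [-3.134, 0.073, -3.052]
ft_force: [0.8, -0.0, -1.8]
opening: 0.253
```

Run:
```python
from h import *
snap('scene','s11');crop('s11',250,120,420,270,4,'c20')
d=snap('wrist','w11');print(d['eef'],d['rot']);crop('w11',200,60,360,260,3,'c21')
```

```text
[ 521.33984436 -171.5052919   190.25539855] [-3.13389208  0.07386826 -3.05171357]
```

View pics/c20.png

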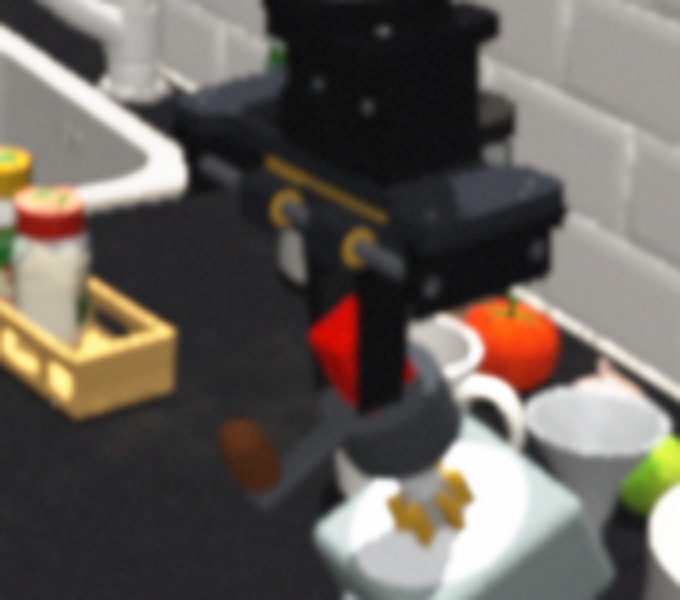

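View pics/w11.png

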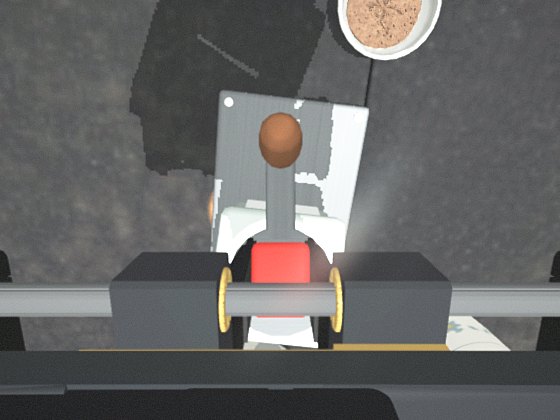

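```bash
cat >> h.py <<'E'
from scipy.spatial.transform import Rotation as Ro
M0=F0+31*e1+43.9*ey; T0=np.array([569.26,-124.0,157.6]); R0=Ro.from_euler('xyz',[-3.13275,.07797,3.13493])
D0=F0+.4*e1-1*ey
V=R0.inv().apply(M0-T0); NZ=R0.inv().apply(n); NX=R0.inv().apply(-e1)
def where():
    s=env.state();R=Ro.from_euler('xyz',s['tcp_rot']);M=np.array(s['eef_pos'])+R.apply(V);q=M-D0
    a=R.apply(NZ);x=R.apply(NX)
    print('t',round(s['t'],2),'err e1 %.1f ey %.1f h %.1f'%(q@e1,q@ey,q@n),'axis tilt e1 %.3f ey %.3f'%(a@e1,a@ey),'ang',np.degrees(np.arctan2(x@ey,x@e1)).round(1),'F',np.round(s['ft_force'],1),np.round(s['eef_pos'],1),np.round(s['tcp_rot'],3))
    # correction in world mm to be on axis
    print('corr (lateral) ',np.round(-(q@e1)*e1-(q@ey)*ey,1))
E
python3 - <<'E'
from h import *
where()
d=load('w11');g=lambda u,v,h:np.round(face(d,u,v,h),1)
print('arm',g(280,190,34+20),g(281,235,34+20))
E
```

```text
t 18.6 err e1 6.9 ey -0.4 h 51.9 axis tilt e1 0.005 ey -0.049 ang -175.2 F [ 0.4  0.1 -1.5] [ 522.  -171.2  190.8] [-3.134  0.075 -3.051]
corr (lateral)  [-5.9  0.5 -3.4]
arm [-51.1  -7.6] [-22.6  -4.2]
```

>>> {"op": "arm_command", "data": {"deltas": [[[1,-0.06,0.0,-0.035,0.02],[1,0,0,0,0],[1,0.05,0,-0.09,0],[1,0.05,0,-0.09,0],[1,0,0,0,0]]]}}

```text
t: 19.02
eef_pos: [527.4, -169.3, 167.6]
tcp_rot: [-3.133, 0.076, -3.032]
ft_force: [0.2, -0.0, -1.4]
opening: 0.251
```

Run:
```python
from h import *
where()
```

```text
t 19.02 err e1 -0.1 ey 2.1 h 29.3 axis tilt e1 0.005 ey -0.058 ang -174.3 F [ 0.2 -0.  -1.4] [ 527.4 -169.3  167.6] [-3.133  0.076 -3.032]
corr (lateral)  [ 0.  -2.1  0. ]
```

>>> {"op": "arm_command", "data": {"deltas": [[[1,0,-0.02,0,0],[1,0,0,0,0]]]}}

```text
t: 19.18
eef_pos: [527.9, -170.8, 166.4]
tcp_rot: [-3.134, 0.075, -3.031]
ft_force: [0.2, 0.4, -1.9]
opening: 0.251
```

Run:
```python
from h import *
where()
d=snap('scene','s12');crop('s12',290,160,420,260,6,'c22')
im=cv2.imread('pics/c22.png')
for h in(0,29.3):
    for a in np.arange(0,360,10):
        r=28 if h else 20
        X=D0+n*h+r*(np.cos(np.radians(a))*e1+np.sin(np.radians(a))*ey)
        u,v=(proj(d,X)-[290,160])*6
        cv2.circle(im,(int(u),int(v)),2,(255,0,255) if h else (0,255,0),-1)
cv2.imwrite('pics/c22b.png',im)
```

```text
t 19.18 err e1 -0.3 ey 0.7 h 27.9 axis tilt e1 0.006 ey -0.059 ang -174.2 F [ 0.2  0.4 -1.9] [ 527.9 -170.8  166.4] [-3.134  0.075 -3.031]
corr (lateral)  [ 0.3 -0.7  0.2]
```

View pics/c22b.png

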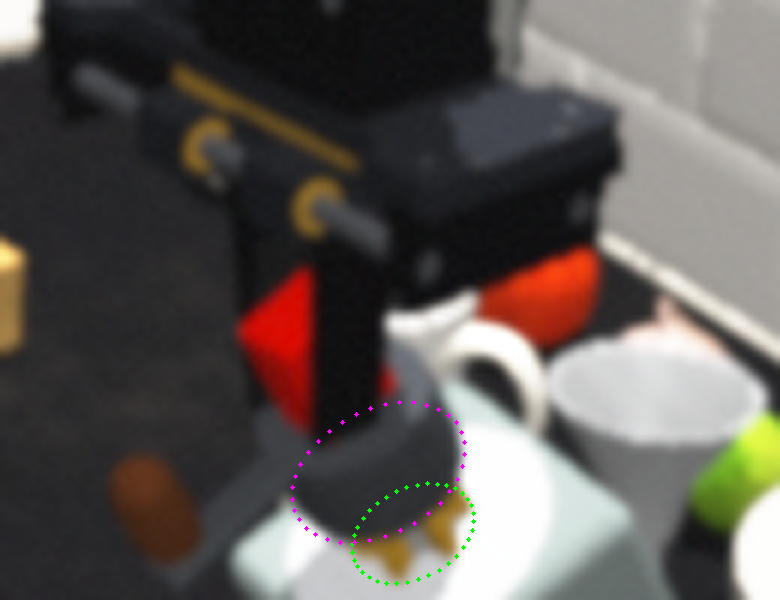

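>>> {"op": "arm_command", "data": {"deltas": [[[1,0.035,-0.007,-0.05,0],[1,0.035,0,-0.05,0],[1,0,0,0,0]]]}}

```text
t: 19.48
eef_pos: [535.6, -171.7, 156.2]
tcp_rot: [-3.133, 0.076, -3.032]
ft_force: [0.6, 0.8, -1.8]
opening: 0.252
```

Run:
```python
from h import *
where()
```

```text
t 19.48 err e1 1.3 ey -0.1 h 15.2 axis tilt e1 0.005 ey -0.059 ang -174.2 F [ 0.6  0.8 -1.8] [ 535.6 -171.7  156.2] [-3.133  0.076 -3.032]
corr (lateral)  [-1.1  0.1 -0.7]
```

>>> {"op": "arm_command", "data": {"deltas": [[[1,0.02,0,-0.055,0],[1,0.02,0,-0.05,0],[1,0,0,0,0]]]}}

```text
t: 19.73
eef_pos: [540.2, -171.7, 144.5]
tcp_rot: [-3.133, 0.076, -3.032]
ft_force: [-0.2, -0.1, -1.5]
opening: 0.254
```

Run:
```python
from h import *
where()
```

```text
t 19.73 err e1 -0.6 ey -0.0 h 2.7 axis tilt e1 0.005 ey -0.058 ang -174.2 F [-0.2 -0.1 -1.5] [ 540.2 -171.7  144.5] [-3.133  0.076 -3.032]
corr (lateral)  [0.5 0.  0.3]
```

Meshed, h≈2.7 mm with no force. Seat the last bit.

>>> {"op": "arm_command", "data": {"deltas": [[[1,0.02,0,-0.03,0],[1,0.02,0,-0.03,0],[1,0.01,0,-0.02,0]]]}}

```text
t: 19.98
eef_pos: [541.2, -171.0, 143.3]
tcp_rot: [-3.134, 0.07, -3.03]
ft_force: [-11.9, -3.9, 14.3]
opening: 0.254
```

Run:
```python
from h import *
where()
snap('scene','s13');crop('s13',290,160,420,270,6,'c23')
```

```text
t 19.98 err e1 -0.5 ey 0.8 h 1.2 axis tilt e1 0.011 ey -0.059 ang -174.1 F [-11.9  -3.9  14.3] [ 541.2 -171.   143.3] [-3.134  0.07  -3.03 ]
corr (lateral)  [ 0.4 -0.8  0.3]
```

View pics/c23.png

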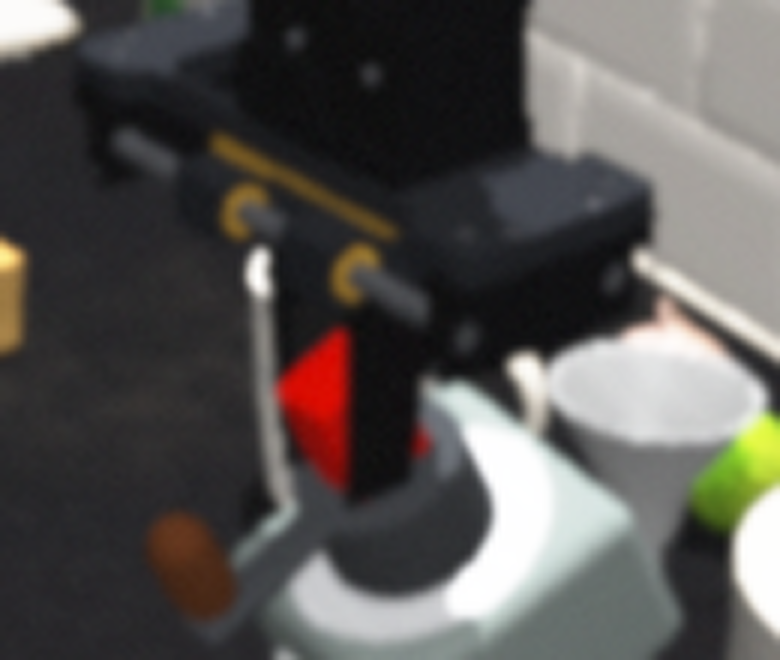

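>>> {"op": "arm_command", "data": {"deltas": [[[1,0.025,-0.01,-0.045,-0.02],[1,0.025,-0.005,-0.045,-0.02],[1,0.01,0,-0.03,0]]]}}

```text
t: 20.28
eef_pos: [541.4, -170.6, 142.9]
tcp_rot: [-3.134, 0.066, -3.061]
ft_force: [-11.1, -5.1, 15.1]
opening: 0.251
```

Run:
```python
from h import *
where()
```

```text
t 20.28 err e1 -0.6 ey 0.3 h 0.7 axis tilt e1 0.014 ey -0.044 ang -175.6 F [-11.1  -5.1  15.1] [ 541.4 -170.6  142.9] [-3.134  0.066 -3.061]
corr (lateral)  [ 0.5 -0.3  0.3]
```

>>> {"op": "arm_command", "data": {"deltas": [[[0.6,0,0,0,0],[0.4,0,0,0,0],[0.2,0,0,0,0],[0,0,0,0,0],[0,0,0,0,0],[0,0,0,0,0],[0,0,0,0,0],[0,0,0,0.1,0],[0,0,0,0.2,0],[0,0,0,0.3,0],[0,0,0,0.2,0],[0,0,0,0,0]]]}}

```text
t: 21.28
eef_pos: [541.1, -170.5, 228.1]
tcp_rot: [-3.134, 0.065, -3.061]
ft_force: [0.6, -0.3, 1.0]
opening: 0.988
```

Run:
```python
from h import *
d=snap('scene','s14');crop('s14',290,190,420,290,6,'c24')
im=cv2.imread('pics/c24.png')
for h in(0,34):
    for a in np.arange(0,360,10):
        X=D0+n*h+28*(np.cos(np.radians(a))*e1+np.sin(np.radians(a))*ey)
        u,v=(proj(d,X)-[290,190])*6
        cv2.circle(im,(int(u),int(v)),2,(255,0,255) if h else (0,255,0),-1)
cv2.imwrite('pics/c24b.png',im)
w=snap('wrist','w14');print(w['eef'],w['rot'],env.state()['ft_force'])
```

```text
[ 540.7790607  -170.27148859  226.54850951] [-3.13488372  0.06356282 -3.06074323] [-0.59496199  1.27701329 -0.42909948]
```

View pics/c24b.png

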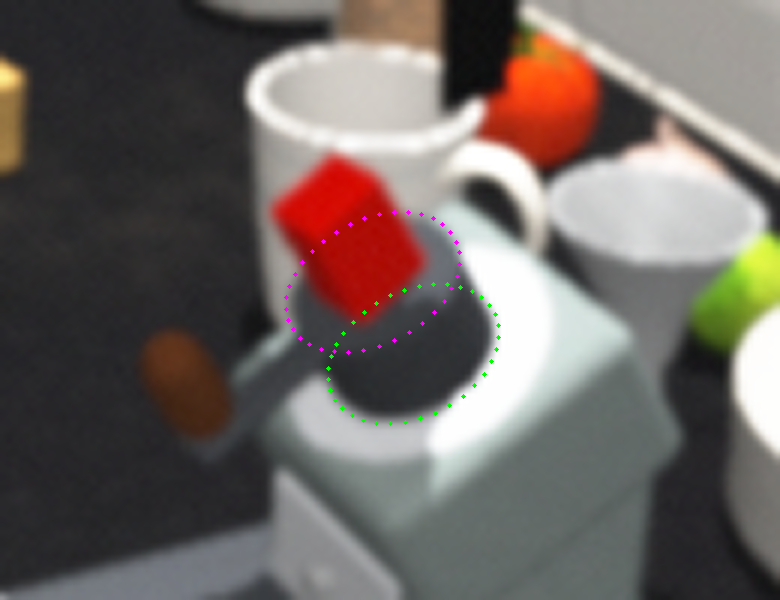

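View pics/w14.png

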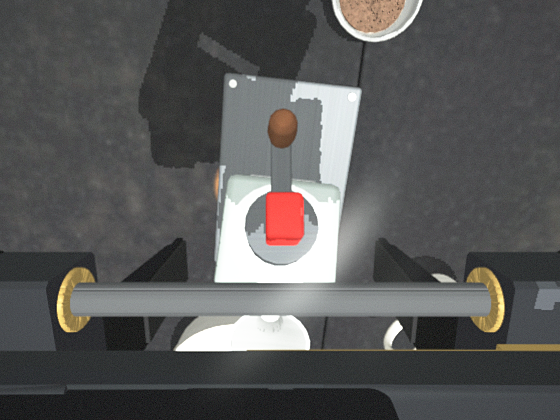

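Run:
```python
from h import *
ims=[]
for fn,C,o in(('s14',D0,(310,205)),('s10',M0,(325,195))):
    d=load(fn);im=cv2.imread('pics/'+fn+'.png')[o[1]:o[1]+65,o[0]:o[0]+75]
    im=cv2.resize(im,None,fx=5.3,fy=8,interpolation=cv2.INTER_CUBIC)
    for h in(0,34):
      for a in np.arange(0,360,10):
        X=C+n*h+28*(np.cos(np.radians(a))*e1+np.sin(np.radians(a))*ey)
        u,v=(proj(d,X)-o)*[5.3,8]
        cv2.circle(im,(int(u),int(v)),1,(255,0,255) if h else (0,255,0),-1)
    ims.append(im)
cv2.imwrite('pics/c25.png',np.hstack(ims))
```

```text
(no output)
```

View pics/c25.png

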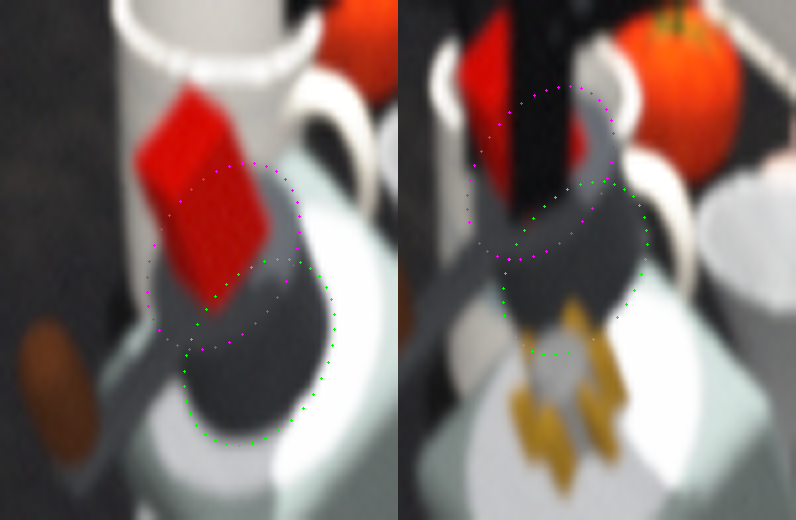

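>>> {"op": "arm_command", "data": {"deltas": [[[0,-0.1,0.1,0.3,0],[0,-0.2,0.3,0.1,0],[0,-0.2,0.3,0,0],[0,-0.1,0.3,0,0],[0,0,0,0,0],[0,0,0,0,0]]]}}

```text
t: 21.88
eef_pos: [475.0, -66.7, 259.1]
tcp_rot: [-3.141, 0.051, -3.064]
ft_force: [0.6, -0.5, -0.0]
opening: 1.003
```

Run:
```python
from h import *
snap('scene','s15');snap('top','t15');crop('t15',150,130,420,310,2.9,'c26')
crop('s15',170,110,430,320,3,'c27');s=env.state();print(s['t'],s['eef_pos'],s['qvel'],s['ft_force'])
```

```text
21.9833 [475.4707565  -67.54373355 258.9803261 ] [-0.01659595  0.00928318 -0.01910019 -0.00252298  0.00259296 -0.00232935] [-0.52957481 -0.06102805  0.34022724]
```

View pics/c26.png

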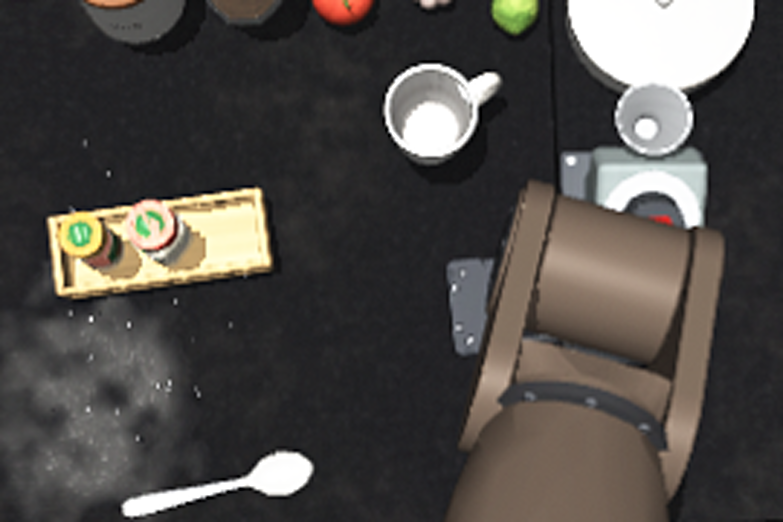

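View pics/c27.png

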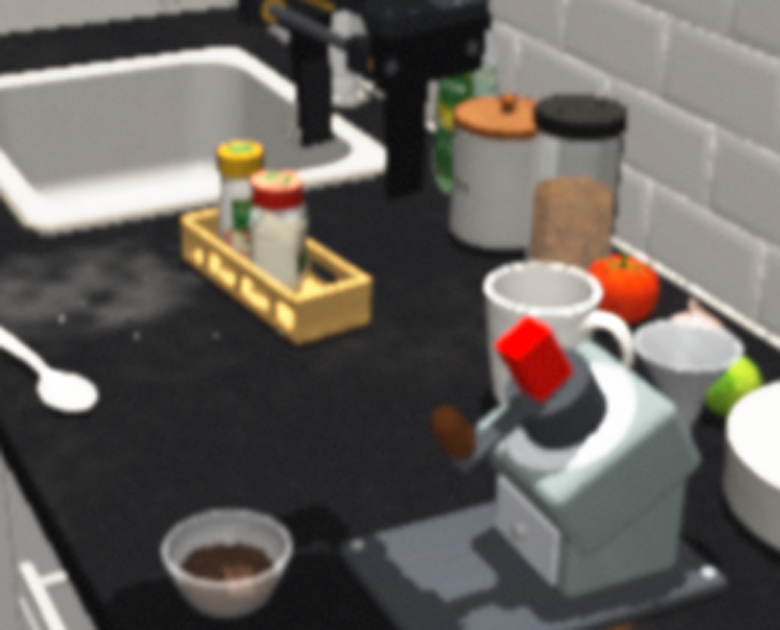

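```bash
python3 -c "
from cell import env
print(env.job_done())"
```

```text
the job is handed in; nothing more can be done
None
```

The yellow-capped jar is standing in the rack and the crank is meshed on the drive and released. I handed the job in at about 22 s; the hand-in reported no verdict.

**Jar:** I lifted it over the rail and set it on the rack floor on the +y side of the red-capped jar. The last pictures show it upright. Its cap measured about 59 mm along the rack from the rack's centre and about 6 mm off the centre line.

**Crank:** The moves could not tilt the tool, so I tilted the crank in the jaws by rolling its rim over the upper edge of the mill head. I then pressed it flat on the sloping face, with a wrist force of about 74 N. After lifting it off I turned it about 5° and lowered it along the drive axis. It met no force below the 18 mm unmeshed stop, and touched at about 1 mm from home by my estimate.

**Last checks:**
- **Before release:** I estimated the mouth was 0.7 mm off the face, and the axis was about 0.045 rad out.
- **After release:** the scene view shows the hub flat on the face. Its lower edge was about 2–3 mm from my drawn outline, the same direction of bias as in the picture where it was pressed flat, so I put that down to calibration. I did not do a separate check push.
- **Bystanders:** the rack jar had moved about 1 mm when I measured it after placing the yellow jar. The mug and bowl looked upright and in place in the last pictures, but I did not re-measure them.
- **Robot:** the arm was clear of everything with no force on the wrist.

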